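# Close the crate's bail arms and stack the finds box on them

## Task

The small cardboard finds box was left standing on its end inside the grey bail-arm crate. Take it out and set it down in the middle of the black mat, let go, then swing both bail arms of the crate fully in, so that their blue bars lie across the crate's opening. Then take the box again and lay it flat, lid up, centred on the two blue bars with its long side along the crate's long side.

Things in the scene. Friction and masses are not known exactly. Their poses are not given: they have to be found in the camera images.
- crate: open grey plastic crate, loose, about 0.9 kg, 110 mm (its x) by 150 mm (its y) by 60 mm high, walls and floor 3 mm thick; origin at the centre of its underside, z up. At each end (+y, -y) a U-shaped steel bail arm is hinged about an axis along the crate's x, its legs outside the long walls. A load stacked on the two swung-in bars rests 68.5 mm above the underside
- bail_left (a joint): rad; bail arm at the crate's +y end; its hinge axis lies at y = +74, z = 51.5 mm of the crate. 0 = fully in (stop; the bar lies across the rim at y = +32, z = 63.5 mm), 1.3 = straight up, 2.86 = level outwards, 3.4 = drooping 30 degrees outside (stop). Starts out, 2.6 to 3.1. Stiff: it stays where it is left, the bar moves at about 1 N
- bail_right (a joint): the same for the bail arm at the crate's -y end: hinge axis at y = -74, z = 51.5 mm of the crate, bar at y = -32 mm when in; 0 = fully in, 1.3 = straight up, 2.86 = level outwards, 3.4 = drooping outside
- bail_left_bar (a point): middle of the left arm's bar, on the bar's own axis, 43.7 mm from the hinge axis: a round blue plastic sleeve 70 mm long and 10 mm thick, lying along the crate's x, that turns freely on the bar, so the arm can be swung while fingers pinch the sleeve
- bail_right_bar (a point): middle of the right arm's bar, on the bar's own axis: sleeve and distances as on the left
- box: closed brown cardboard box, lid fixed on, 64 mm (its x) by 88 mm (its y) by 40 mm (its z), about 0.12 kg, solid to the touch; origin at the centre of its base, z towards the lid. It starts standing on its end on the crate's floor: y points up, z (lid) level towards the crate's -y end give or take 35 degrees; its upper 31 mm rise above the crate's rim
- box_center (a point): centre of the box, 20 mm from its base along its z; axes as the box
- mat: flat black rubber mat fixed on the desk, 130 x 130 x 3 mm, to the left of the blue vise, kept free for setting the box down; origin at the centre of its underside, z up. The vise, 60 mm high, stands between mat and crate: carry things well above it
There are look-alikes about, which are no part of the job. Leave any red, white or yellow look-alike of the box alone.

How it is judged:
By the outcome, as a careful person would: the job done as asked, in the order asked, and still so for the second after the job is handed in, with the robot touching nothing.
It also fails if it takes over 72 s, if anything falls off the work surface, if the arm or the gripper's body presses on something with over 40 N, if the wrist force passes 120 N, or if a joint passes its speed limit or range.

## Robot

A 6-joint arm with a two-finger parallel gripper is mounted at the origin on a cart in front of the work surface, level with it; the furniture and walls round the work are solid. World frame = base frame: x ahead of the robot, y to its left, z up, the work surface at z = 0. Lengths are in m, angles in rad, forces in N, time in s.
With the tool pointing down it reaches from about 0.375 to 0.9 m from the base axis. Payload 3.1 kg.
Tool frame: the origin (TCP) lies on the centre line of the jaws, within the pads' length; the fingertips stand 14 mm ahead of it and the grasp point (between the pads) lies 5 mm behind it; y points along the fingers, z is the direction in which the jaws open and shut, and the axes are right-handed (so a half turn about y gives the same grasp; the last joint's range is limited). The gripper opens to 87 mm and grips with 3 to 60 N. Pads are 19 mm wide; open, the fingers measure 117 mm over their backs; the gripper's body (75 mm by 190 mm) begins 51 mm behind the grasp point.
Start: joints at [-1.526, 0.527, 1.433, -0, 1.181, -0.178], TCP at [0.138, -0.61, 0.237] pointing down, gripper open.
Joint ranges: [-3.08, 3.08], [-0.75, 2.2], [0.22, 2.44], [-1.43, 4.57], [0, 2.65], [-2.85, 2.85]. Speed limits (rad/s): [2.79, 2.79, 3.14, 3.14, 3.14, 3.14].

## Interface

Orientations are given as a unit quaternion [x, y, z, w].
In Python, from rig import robot, vision gives the robot as it stands.
- The arm moves only by the shell command python3 -m crank 'ROWS' [FORCE]. ROWS is JSON, a list of rows, each a list of 7 numbers: the shift along the tool's x, y, z as a fraction of full scale, then the turn, a rotation vector about the tool's x, y, z as a fraction of full scale, then the gripper command: -1 is shut, 1 is fully open, values between are in proportion. In form: [[x, y, z, wx, wy, wz, grip], ...]. A call has 1 to 10 rows; each row is the pose to reach, as a shift and turn from the pose commanded when the call began, along the tool's axes at that moment, turning the shorter way round; what a row does not reach only later rows make up. Full scale, the value 1, is 50 cm for a shift and pi rad for a turn. A row lasts 1/8 s, in which the tool goes at most 62.5 mm and 10.7 degrees, less where a joint would pass 70% of its speed; a pose out of reach is approached as far as the arm can. A call with a number of a shift or a turn outside -1 to 1 is refused whole. A call with a gripper value outside its range is refused whole. The fingers move at their own pace and stop on an object; FORCE is the grip in N (left out, the last holds). Time passes only in rows, so rows that repeat a pose let the fingers close. It gives the time, the measured TCP pose, the force and the opening at its end, in the units of the state.
- robot.get_obs(): the state, without advancing time (a new reading comes with each control period).
- vision.camera(name): name is "scene" or "top"; returns the picture (384x512x3 uint8, blue, green, red); there is no depth.
- vision.camera_info(name): a dict with "vfov" (degrees; the focal length in pixels is half the picture's height over the tangent of half this angle, whatever the lens; pixels are square), "cx", "cy" (the principal point, pixels), "world_from_camera" (4x4, takes a point from camera to world coordinates). Camera axes: x right, y up, looking along -z (the intrinsics and any distortion apply to the point x, -y, -z); pixel columns grow to the right and rows downward; lengths in m; the calibration is good to about 2 mm. A picture is of the moment at which its call begins. camera_info takes no time and is no camera call.
- robot.hand_in(): hands the job in, once; it reports no verdict.
The state is a dict: "time": time; "q": joint angles; "joint_velocities": joint speeds; "joint_torque": joint torques, N m; "position": TCP position; "tool_rot": TCP orientation; "ft_force": force on the tool from outside, world axes, zero at the start; "moment": the same for the moment, N m; "grip_width": finger opening in m.
Only numpy, scipy, OpenCV 4.12 (cv2) and the standard library are available. Lean on these libraries where they do the work, as an engineer would, in place of code of your own. Each camera call takes 0.05 s, during which the arm holds its last target.

## Working session

There is one attempt and no reset: what is moved stays moved. The work goes in short steps, Python scripts to look and compute and a shell command to move; the robot and the scene stay as the last step left them, time stands still between calls to the robot, and variables do not carry over. Pictures are saved under pics/ and viewed, and the job is handed in when it is done.

```bash
ls; mkdir -p pics
python3 - <<'E'
from rig import robot, vision
import cv2, numpy as np
np.set_printoptions(precision=4,suppress=True)
print(robot.get_obs())
for n in ("scene","top"):
    cv2.imwrite(f"pics/{n}0.png",vision.camera(n))
    print(n,vision.camera_info(n))
E
```

```text
pics
{'time': 0.0, 'q': array([-1.5265,  0.5285,  1.4339,  0.    ,  1.1814, -0.1785]), 'joint_velocities': array([-0.0001, -0.0008,  0.0025, -0.    , -0.001 , -0.0003]), 'joint_torque': array([  0.0002, -44.0044, -17.6592,   0.0633,   0.0581,  -0.0002]), 'position': array([ 0.1381, -0.6088,  0.2356]), 'tool_rot': array([-0.0785,  0.7035, -0.702 ,  0.0786]), 'ft_force': array([ 0.6623, -0.2913, -0.089 ]), 'moment': array([-0.0247,  0.0069, -0.0438]), 'grip_width': 0.08696702221988296}
scene {'vfov': 48.56469412378807, 'cx': 249.17223659355042, 'cy': 186.07296582831353, 'world_from_camera': array([[-0.8628,  0.2086, -0.4604,  0.0059],
       [-0.5048, -0.4016,  0.7641,  0.81  ],
       [-0.0255,  0.8917,  0.4519,  0.6091],
       [ 0.    ,  0.    ,  0.    ,  1.    ]])}
top {'vfov': 51.66978086256681, 'cx': 257.88934050190505, 'cy': 190.53691809506128, 'world_from_camera': array([[ 0.0233,  0.9971, -0.0727,  0.4676],
       [-0.9996,  0.022 , -0.0187, -0.0868],
       [-0.0171,  0.0731,  0.9972,  1.1374],
       [ 0.    ,  0.    ,  0.    ,  1.    ]])}
```

View pics/scene0.png

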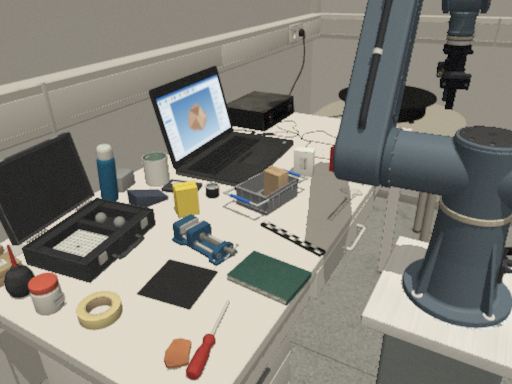

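View pics/top0.png

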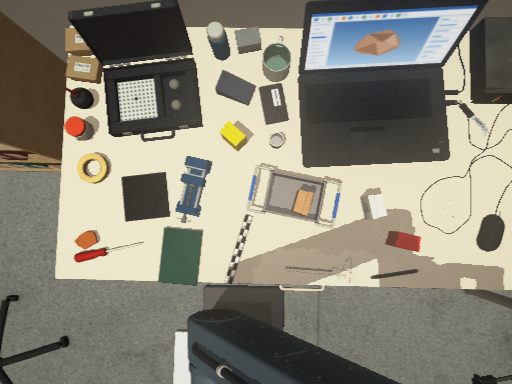

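The scene view shows the crate around (267,190), with the box standing in it at (276,180), the vise at (205,240) and the mat at (178,282). In the top view the crate is at (295,193), its blue bars at (252,188) and (337,207), the box at (306,200) and the mat at (146,196). I'll zoom in next.

Run:
```python
import cv2, numpy as np
a=cv2.imread("pics/top0.png")[155:235,235:355]; cv2.imwrite("pics/z1.png",cv2.resize(a,None,fx=6,fy=6,interpolation=cv2.INTER_CUBIC))
a=cv2.imread("pics/scene0.png")[140:220,215:335]; cv2.imwrite("pics/z2.png",cv2.resize(a,None,fx=6,fy=6,interpolation=cv2.INTER_CUBIC))
```

```text
(no output)
```

View pics/z1.png

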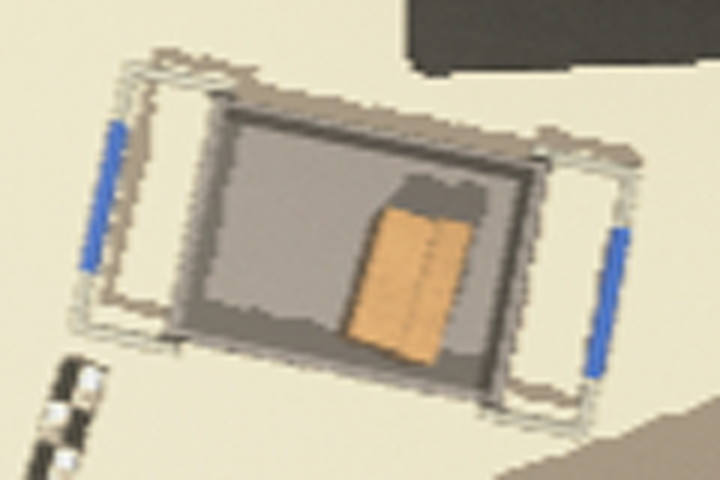

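View pics/z2.png

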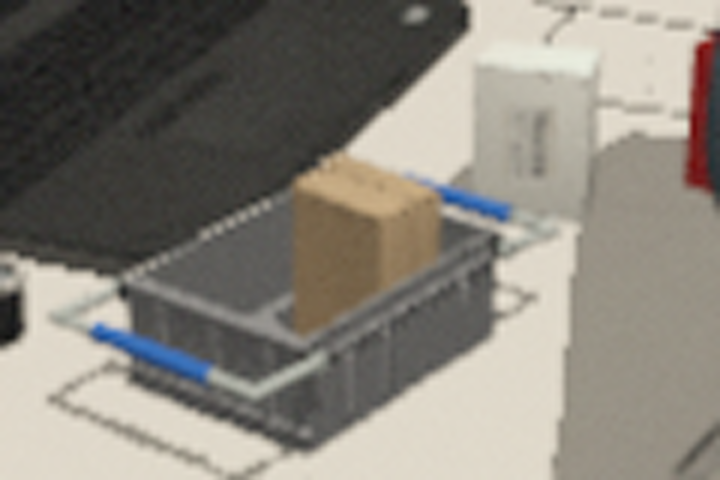

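```bash
cat > h.py <<'E'
import numpy as np, cv2
from scipy.spatial.transform import Rotation as R
np.set_printoptions(precision=4,suppress=True)
CI={}
def info(n):
    if n not in CI:
        from rig import vision; CI[n]=vision.camera_info(n)
    return CI[n]
def ray(n,u,v):
    c=info(n); f=192/np.tan(np.radians(c['vfov']/2)); T=np.array(c['world_from_camera'])
    d=T[:3,:3]@np.array([(u-c['cx'])/f,-(v-c['cy'])/f,-1]); return T[:3,3],d/np.linalg.norm(d)
def plane(n,u,v,z):
    o,d=ray(n,u,v); return o+d*(z-o[2])/d[2]
def proj(n,p):
    c=info(n); f=192/np.tan(np.radians(c['vfov']/2)); T=np.linalg.inv(np.array(c['world_from_camera']))
    q=T[:3,:3]@np.asarray(p)+T[:3,3]; return np.array([c['cx']+f*q[0]/-q[2],c['cy']-f*q[1]/-q[2]])
def tri(a,b):
    (o1,d1),(o2,d2)=ray('top',*a),ray('scene',*b)
    A=np.stack([d1,-d2],1); t=np.linalg.lstsq(A,o2-o1,rcond=None)[0]
    p,q=o1+d1*t[0],o2+d2*t[1]; return (p+q)/2,np.linalg.norm(p-q)
def snap(n,name):
    from rig import vision; i=vision.camera(n); cv2.imwrite(f'pics/{name}.png',i); return i
def blobs(img,lo,hi,roi,amin=15):
    hsv=cv2.cvtColor(img,cv2.COLOR_BGR2HSV); m=cv2.inRange(hsv,np.array(lo),np.array(hi))
    z=np.zeros_like(m); x0,y0,x1,y1=roi; z[y0:y1,x0:x1]=m[y0:y1,x0:x1]
    n,l,s,c=cv2.connectedComponentsWithStats(z); out=[]
    for i in range(1,n):
        if s[i,4]>=amin:
            cs,_=cv2.findContours((l==i).astype(np.uint8),cv2.RETR_EXTERNAL,cv2.CHAIN_APPROX_NONE)
            out.append((c[i],s[i,4],cv2.minAreaRect(cs[0])))
    return out
def row(goalp,goalR=None):
    """shift/turn fractions from the measured pose"""
    from rig import robot; o=robot.get_obs(); R0=R.from_quat(o['tool_rot'])
    s=R0.inv().apply(np.asarray(goalp)-o['position'])/0.5
    w=np.zeros(3) if goalR is None else (R0.inv()*goalR).as_rotvec()/np.pi
    return np.round(np.r_[s,w],4)
def toolR(ydir,zdir):
    y=np.array(ydir,float);y/=np.linalg.norm(y); z=np.array(zdir,float); z-=y*(z@y); z/=np.linalg.norm(z)
    return R.from_matrix(np.stack([np.cross(y,z),y,z],1))
E
python3 - <<'E'
from h import *
t=cv2.imread('pics/top0.png'); s=cv2.imread('pics/scene0.png')
bt=blobs(t,(105,120,100),(125,255,255),(240,150,350,240)); bs=blobs(s,(105,120,80),(125,255,255),(215,140,335,220))
for b in bt+bs: print(b)
for (i,j) in ((0,0),(0,1),(1,0),(1,1)):
    try: print(i,j,tri(bt[i][0],bs[j][0]))
    except Exception as e: print(e)
def Z(x,y): return (235+(x+.5)/6-.5,155+(y+.5)/6-.5)
C=[plane('top',*Z(*p),0.06) for p in ((220,92),(545,160),(490,405),(180,340))]
print(np.array(C),np.mean(C,0)); print([np.linalg.norm(C[i]-C[(i+1)%4]) for i in range(4)])
B=[plane('top',*Z(*p),0.091) for p in ((385,208),(470,222),(435,362),(345,335))]
print('box',np.array(B),np.mean(B,0)); print([np.linalg.norm(B[i]-B[(i+1)%4]) for i in range(4)])
m=blobs(t,(0,0,0),(180,255,60),(110,160,178,235),200)
for b in m:
    print('mat',b); P=[plane('top',*p,0.003) for p in cv2.boxPoints(b[2])]; print(np.array(P),plane('top',*b[0],.003),[np.linalg.norm(P[i]-P[(i+1)%4]) for i in range(4)])
m=blobs(s,(0,0,0),(180,255,60),(130,250,225,315),200)
for b in m: print('mat',b[0],plane('scene',*b[0],.003))
for p in ((155,160),(207,110),(200,160)): pass
v=blobs(t,(95,40,30),(120,255,200),(170,150,215,225),60)
for b in v: print('vise',b,[plane('top',*p,0.06) for p in cv2.boxPoints(b[2])])
E
```

```text
(array([251.898 , 187.4898]), np.int32(49), ((251.8941192626953, 187.47647094726562), (1.9523743391036987, 23.75388526916504), 12.528807640075684))
(array([335.7288, 204.9492]), np.int32(59), ((335.7115478515625, 204.9423065185547), (2.1572771072387695, 24.71063232421875), 11.309932708740234))
(array([293.6957, 173.6087]), np.int32(23), ((293.6500244140625, 173.5500030517578), (9.803058624267578, 1.8973664045333862), 18.43494987487793))
(array([240.3387, 198.4194]), np.int32(62), ((239.5, 198.0), (19.869401931762695, 3.3425159454345703), 21.801406860351562))
0 0 (array([ 0.484 , -0.0786,  0.1424]), np.float64(0.13651838653590898))
0 1 (array([ 0.554 , -0.0502,  0.0558]), np.float64(0.0010138701616914355))
1 0 (array([ 0.5079, -0.2836,  0.0424]), np.float64(0.009966061681281307))
1 1 (array([ 0.5826, -0.2481, -0.0361]), np.float64(0.1636990154329929))
[[ 0.6035 -0.1018  0.06  ]
 [ 0.5755 -0.2497  0.06  ]
 [ 0.4642 -0.2262  0.06  ]
 [ 0.4902 -0.0861  0.06  ]] [ 0.5333 -0.166   0.06  ]
[np.float64(0.15056464712901618), np.float64(0.11380191980594681), np.float64(0.14258666723346244), np
[... 621 characters left out ...]
60934617641778), np.float64(0.09436727331617757), np.float64(0.12573255489938667)]
mat [177.8471 283.5919] [0.524  0.2638 0.003 ]
vise (array([196.    , 162.1979]), np.int32(192), ((196.17648315429688, 162.29412841796875), (21.828205108642578, 8.731282234191895), 14.03624439239502)) [array([0.6151, 0.1366, 0.06  ]), array([0.6387, 0.1316, 0.06  ]), array([0.6252, 0.0728, 0.06  ]), array([0.6017, 0.0778, 0.06  ])]
vise (array([190.0292, 195.191 ]), np.int32(513), ((190.270263671875, 194.87835693359375), (23.83785057067871, 39.45575714111328), 9.462322235107422)) [array([0.4815, 0.157 , 0.06  ]), array([0.5885, 0.1433, 0.06  ]), array([0.5791, 0.0783, 0.06  ]), array([0.4724, 0.0924, 0.06  ])]
```

Run:
```python
from h import *
t=cv2.imread('pics/top0.png'); s=cv2.imread('pics/scene0.png')
print(plane('top',335.73,204.95,.05),plane('top',335.73,204.95,.056),plane('top',335.73,204.95,.045))
for b in blobs(t,(0,0,0),(180,255,75),(110,165,175,230),200):
    P=[plane('top',*p,0.003) for p in cv2.boxPoints(b[2])]; print('mat',b,np.array(P),np.mean(P,0),[np.linalg.norm(P[i]-P[(i+1)%4]) for i in range(4)])
for b in blobs(t,(8,90,120),(20,255,255),(280,175,330,225),50):
    P=[plane('top',*p,0.091) for p in cv2.boxPoints(b[2])]; print('box',b,np.array(P),np.mean(P,0),[np.linalg.norm(P[i]-P[(i+1)%4]) for i in range(4)])
a=t[175:225,280:330]; cv2.imwrite("pics/z3.png",cv2.resize(a,None,fx=12,fy=12,interpolation=cv2.INTER_LANCZOS4))
a=s[150:205,250:315]; a=cv2.convertScaleAbs(a,alpha=1.3); cv2.imwrite("pics/z4.png",cv2.resize(a,None,fx=10,fy=10,interpolation=cv2.INTER_LANCZOS4))
```

```text
[ 0.5121 -0.2801  0.05  ] [ 0.5118 -0.279   0.056 ] [ 0.5123 -0.2809  0.045 ]
mat (array([145.2412, 196.3852]), np.int32(1903), ((145.1767120361328, 196.42877197265625), (43.91526794433594, 44.01995086669922), 83.9909896850586)) [[0.5811 0.3314 0.003 ]
 [0.5972 0.2048 0.003 ]
 [0.4716 0.1865 0.003 ]
 [0.4555 0.312  0.003 ]] [0.5264 0.2587 0.003 ] [np.float64(0.1276333515036852), np.float64(0.12690786073946145), np.float64(0.12657470849419358), np.float64(0.12706340276566958)]
box (array([302.7724, 202.0217]), np.int32(369), ((302.6697998046875, 201.90565490722656), (15.52174186706543, 24.450176239013672), 15.94539737701416)) [[ 0.4905 -0.1578  0.091 ]
 [ 0.5529 -0.1745  0.091 ]
 [ 0.5425 -0.214   0.091 ]
 [ 0.4802 -0.1972  0.091 ]] [ 0.5165 -0.1859  0.091 ] [np.float64(0.06463958182577666), np.float64(0.04084371468048977), np.float64(0.0645482467348578), np.float64(0.0406794604061498)]
```

View pics/z3.png

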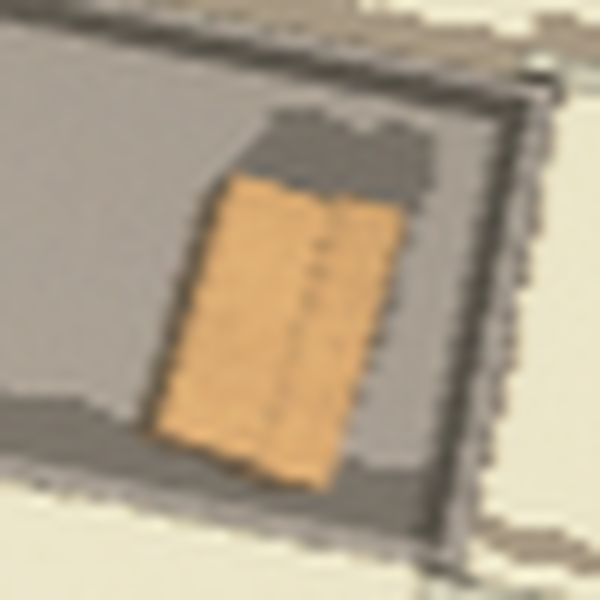

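View pics/z4.png

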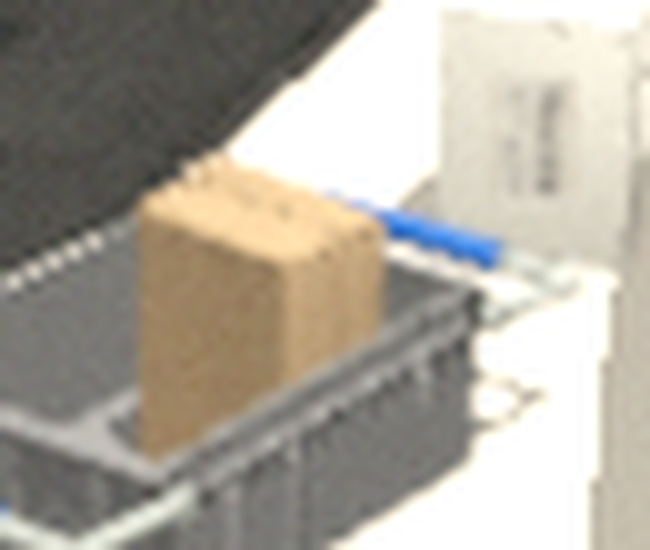

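The box measures 64.6×40.8 mm on the z=91 mm plane, which agrees with 64×40. Its seam lies nearer the right (world −y) side, so the lid faces −y as stated. The mat measures 127×127 mm with its centre at (0.526,0.259). Next I'll work out the tilted grasp, which lets me turn the box flat in the air.

```bash
cat >> h.py <<'E'
def fkR(q):
    return R.from_euler('z',q[0])*R.from_euler('y',q[1]+q[2])*R.from_euler('z',q[3])*R.from_euler('y',q[4])*R.from_euler('z',q[5])
Cc=None
def wristq(goalR,C,q1,q23):
    M=((R.from_euler('z',q1)*R.from_euler('y',q23)).inv()*goalR*C.inv()).as_euler('ZYZ')
    a=[(M[0],M[1],M[2])] if M[1]>=0 else [(M[0]+np.pi,-M[1],M[2]+np.pi)]
    return np.array(a[0])
E
python3 - <<'E'
from h import *
from rig import robot
o=robot.get_obs(); R0=R.from_quat(o['tool_rot']); print(R0.as_matrix())
C=fkR(o['q']).inv()*R0; print(C.as_matrix())
Cn=R.from_matrix(np.round(C.as_matrix()))
xb=np.array([.966,-.258,0]); zb=np.array([-.258,-.966,0])
for s in (1,-1):
    Rp=toolR(-zb*.7071+[0,0,-.7071],s*xb)
    print(s,'pick',np.degrees(wristq(Rp,Cn,np.radians(-30),np.radians(115))),(R0.inv()*Rp).as_rotvec()/np.pi)
    g=(Rp).inv()
    for h in (-20,0,160,90,-90,-60): # heading of tool at place; box: tool dir fixed in box
        hd=np.array([np.cos(np.radians(h)),np.sin(np.radians(h)),0])
        # box flat: z up, y = -hd, x=y×z
        yb=-hd; zbn=np.array([0,0,1]); xbn=np.cross(yb,zbn)
        Bp=R.from_matrix(np.stack([np.cross([0,0,1],zb),[0,0,1],zb],1)); Bn=R.from_matrix(np.stack([xbn,yb,zbn],1))
        Rn=Bn*Bp.inv()*Rp
        print(h,Rn.as_matrix()[:,1],np.degrees(wristq(Rn,Cn,np.radians(26),np.radians(115))))
E
```

```text
[[-0.9753 -0.0001  0.2209]
 [-0.2209  0.002  -0.9753]
 [-0.0004 -1.     -0.002 ]]
[[-0. -0. -1.]
 [-1.  0.  0.]
 [ 0.  1. -0.]]
1 pick [ 43.5423  82.3858 -27.991 ] [-0.1351 -0.3275  0.2239]
-20 [ 0.6645 -0.2419 -0.7071] [-49.5816  41.9248 -12.647 ]
0 [ 0.7072  0.     -0.7071] [-39.7901  28.9724 -34.8942]
160 [-0.6645  0.2419 -0.7071] [ 30.9457  98.4179 131.227 ]
90 [ 0.      0.7072 -0.7071] [ 51.2671  54.5658 178.7381]
-90 [ 0.     -0.7072 -0.7071] [-39.4711  88.9765  35.4409]
-60 [ 0.3536 -0.6124 -0.7071] [-48.6897  69.9084  15.7015]
-1 pick [ 43.5423  82.3858 152.009 ] [-0.2541  0.6148 -0.1533]
-20 [ 0.6645 -0.2419 -0.7071] [-49.5816  41.9248 167.353 ]
0 [ 0.7072  0.     -0.7071] [-39.7901  28.9724 145.1058]
160 [-0.6645  0.2419 -0.7071] [ 30.9457  98.4179 -48.773 ]
90 [ 0.      0.7072 -0.7071] [51.2671 54.5658 -1.2619]
-90 [ 0.     -0.7072 -0.7071] [ -39.4711   88.9765 -144.5591]
-60 [ 0.3536 -0.6124 -0.7071] [ -48.6897   69.9084 -164.2985]
```

Run:
```python
from h import *
zb=np.array([-.255,-.967,0]); xb=np.array([.967,-.255,0])
d=-zb*.7071+[0,0,-.7071]; Rp=toolR(d,xb)
G=np.array([.5165,-.186,.084])+.005*zb
T=G+.005*d
for b in (.18,.1,.0): print(b,T-b*d,row(T-b*d,Rp))
```

```text
0.18 [ 0.4837 -0.3105  0.2077] [-0.8059  0.0569 -0.4292 -0.1355 -0.3284  0.2238]
0.1 [ 0.4981 -0.2558  0.1512] [-0.8582  0.1703 -0.5294 -0.1355 -0.3284  0.2238]
0.0 [ 0.5161 -0.1874  0.0805] [-0.9235  0.312  -0.6545 -0.1355 -0.3284  0.2238]
```

```bash
python3 -m crank '[[-0.2,-0.04,-0.11,-0.03,-0.08,0.06,1],[-0.4,-0.04,-0.21,-0.07,-0.16,0.11,1],[-0.6,-0.04,-0.32,-0.1,-0.25,0.17,1],[-0.806,0,-0.429,-0.1355,-0.328,0.224,1],[-0.806,0.057,-0.429,-0.1355,-0.328,0.224,1],[-0.806,0.057,-0.429,-0.1355,-0.328,0.224,1],[-0.806,0.057,-0.429,-0.1355,-0.328,0.224,1],[-0.806,0.057,-0.429,-0.1355,-0.328,0.224,1],[-0.806,0.057,-0.429,-0.1355,-0.328,0.224,1],[-0.806,0.057,-0.429,-0.1355,-0.328,0.224,1]]' 30
python3 - <<'E'
from h import *
from rig import robot
o=robot.get_obs(); print(o['q'],o['position'])
zb=np.array([-.255,-.967,0]); xb=np.array([.967,-.255,0])
d=-zb*.7071+[0,0,-.7071]; Rp=toolR(d,xb)
G=np.array([.5165,-.186,.084])+.005*zb
T=G+.005*d
for b in (.18,.1,.0): print(b,T-b*d,row(T-b*d,Rp))
E
```

```text
time: 1.35
position: [0.483, -0.3124, 0.2087]
tool_rot: [-0.185, 0.682, -0.354, 0.612]
ft_force: [-0.1, -0.3, -0.0]
grip_width: 0.0871
[-1.0381  0.7143  1.4101  0.5272  1.6181 -0.9191] [ 0.483  -0.3124  0.2087]
0.18 [ 0.4837 -0.3105  0.2077] [-0.0015  0.0042  0.0003 -0.0008 -0.0005  0.0011]
0.1 [ 0.4981 -0.2558  0.1512] [-0.002   0.1642 -0.0001 -0.0008 -0.0005  0.0011]
0.0 [ 0.5161 -0.1874  0.0805] [-0.0027  0.3642 -0.0006 -0.0008 -0.0005  0.0011]
```

```bash
python3 -m crank '[[0,0.1,0,0,0,0,1],[-0.001,0.2,0,0,0,0,1],[-0.002,0.27,0,0,0,0.001,1],[-0.002,0.27,0,0,0,0.001,1]]'
python3 - <<'E'
from h import *
a=snap('scene','s1'); b=snap('top','t1')
a=cv2.resize(a[120:220,200:340],None,fx=4,fy=4); b=cv2.resize(b[140:240,250:390],None,fx=4,fy=4)
cv2.imwrite('pics/c1.png',np.vstack([a,b])[:, :]) ; print(np.vstack([a,b]).shape)
cv2.imwrite('pics/c1.png',cv2.resize(np.vstack([a,b]),None,fx=.74,fy=.74))
E
```

```text
time: 1.85
position: [0.507, -0.2178, 0.1129]
tool_rot: [-0.183, 0.684, -0.351, 0.613]
ft_force: [0.2, -0.4, 0.2]
grip_width: 0.0872
(800, 560, 3)
```

View pics/c1.png

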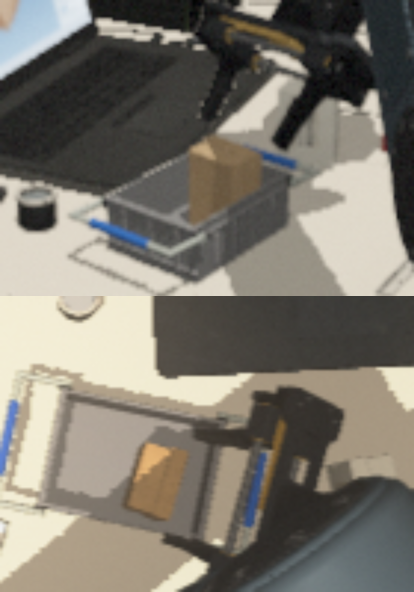

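The crop shows the open fingers straddling the box's axis, with the box about midway between them. I'll continue in.

Run:
```python
from h import *
print(row([.5161,-.1874,.0805]))
```

```text
[-0.0007  0.096  -0.0026  0.      0.      0.    ]
```

```bash
python3 -m crank '[[-0.0005,0.05,-0.002,0,0,0,1],[-0.0005,0.096,-0.002,0,0,0,1],[-0.0005,0.096,-0.002,0,0,0,1],[-0.0005,0.096,-0.002,0,0,0,-1],[-0.0005,0.096,-0.002,0,0,0,-1],[-0.0005,0.096,-0.002,0,0,0,-1],[-0.0005,0.096,-0.002,0,0,0,-1],[-0.0005,0.096,-0.002,0,0,0,-1]]' 35
python3 - <<'E'
from h import *
a=snap('scene','s2'); b=snap('top','t2')
a=cv2.resize(a[120:220,200:340],None,fx=4,fy=4); b=cv2.resize(b[140:240,250:390],None,fx=4,fy=4)
cv2.imwrite('pics/c2.png',cv2.resize(np.vstack([a,b]),None,fx=.74,fy=.74))
E
```

```text
time: 2.95
position: [0.5166, -0.1859, 0.08]
tool_rot: [-0.183, 0.682, -0.353, 0.613]
ft_force: [-0.7, -2.7, 4.5]
grip_width: 0.0634
```

View pics/c2.png

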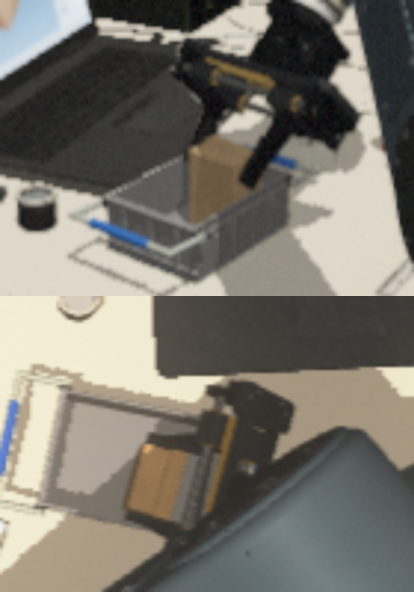

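```bash
cat > place.py <<'E'
from h import *
from rig import robot
zb=np.array([-.255,-.967,0])
# grasp relation from measured pick pose
Pp=np.array([.5166,-.1859,.080]); Rp=R.from_quat([-.183,.682,-.353,.613])
Bp=R.from_matrix(np.stack([np.cross([0,0,1],zb),[0,0,1],zb],1)); bc=np.array([.5165,-.186,.047])
rel=Bp.inv().apply(Pp-bc); relR=Bp.inv()*Rp
def toolfor(center,h):
    h=np.radians(h); y=-np.array([np.cos(h),np.sin(h),0]); z=np.array([0,0,1.]); B=R.from_matrix(np.stack([np.cross(y,z),y,z],1))
    return np.array(center)+B.apply(rel), B*relR
E
python3 - <<'E'
from place import *
o=robot.get_obs(); print('rel',rel)
up=np.array([0,0,.18]); print('up',row(o['position']+up))
p,r=toolfor([.526,.259,.15+.025],-50)
print(p, r.as_matrix()[:,1], row(o['position']+up), row(p,r))
q=o['q']; print(np.degrees(q))
E
```

```text
rel [ 0.0001  0.033  -0.0001]
up [-0.2549 -0.2542  0.0006  0.      0.      0.    ]
[0.5048 0.2843 0.1749] [ 0.4565 -0.5393 -0.7076] [-0.2549 -0.2542  0.0006  0.      0.      0.    ] [-0.7721  0.5048 -0.2637 -0.0001 -0.3368 -0.4573]
[-50.3535  48.4383  93.4144  37.2675  72.423  -58.2439]
```

```bash
python3 -m crank '[[-0.03,-0.03,0,0,0,0,-1],[-0.08,-0.08,0,0,0,0,-1],[-0.15,-0.15,0,0,0,0,-1],[-0.21,-0.21,0,0,0,0,-1],[-0.255,-0.254,0,0,0,0,-1],[-0.255,-0.254,0,0,0,0,-1]]'
python3 - <<'E'
from h import *
from place import *
a=snap('scene','s3'); b=snap('top','t3')
a=cv2.resize(a[50:200,200:340],None,fx=3,fy=3); b=cv2.resize(b[110:260,250:390],None,fx=3,fy=3)
cv2.imwrite('pics/c3.png',np.hstack([a,b])[:600,:800])
p,r=toolfor([.526,.259,.15+.025],-50); print(row(p,r))
E
```

```text
time: 3.8
position: [0.5165, -0.1852, 0.2619]
tool_rot: [-0.184, 0.681, -0.354, 0.614]
ft_force: [-0.6, -0.4, -0.2]
grip_width: 0.0637
[-0.5169  0.7571 -0.2603  0.0007 -0.3364 -0.4577]
```

View pics/c3.png

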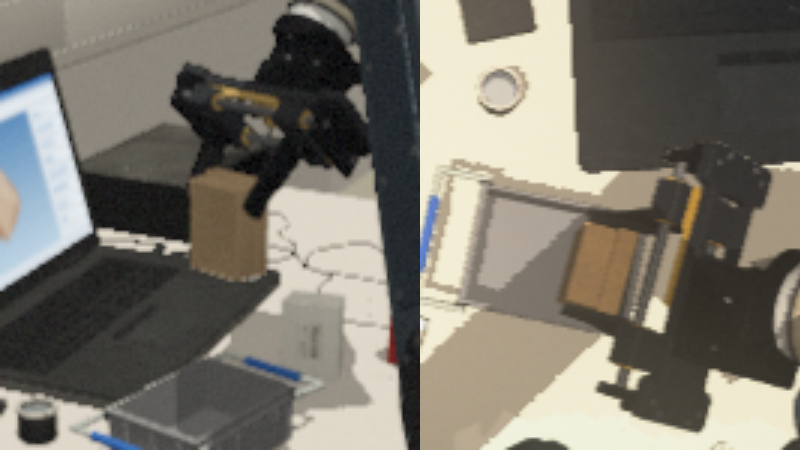

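The box came up upright and square in the grip. Now I'll carry it to above the mat while turning it flat.

```bash
python3 -m crank '[[-0.03,0.03,-0.015,0,-0.02,-0.03,-1],[-0.08,0.1,-0.04,0,-0.05,-0.07,-1],[-0.14,0.18,-0.07,0,-0.09,-0.12,-1],[-0.2,0.27,-0.1,0,-0.13,-0.17,-1],[-0.26,0.37,-0.13,0,-0.17,-0.23,-1],[-0.32,0.46,-0.16,0,-0.21,-0.28,-1],[-0.38,0.55,-0.19,0,-0.24,-0.33,-1],[-0.43,0.63,-0.22,0,-0.28,-0.38,-1],[-0.48,0.7,-0.24,0,-0.31,-0.42,-1],[-0.517,0.757,-0.26,0.001,-0.336,-0.458,-1]]'
python3 - <<'E'
from h import *
from place import *
p,r=toolfor([.526,.259,.15+.025],-50); print(row(p,r),np.degrees(robot.get_obs()['q']))
E
```

```text
time: 5.15
position: [0.505, 0.2863, 0.1736]
tool_rot: [0.691, -0.066, 0.522, -0.496]
ft_force: [0.5, -1.0, -2.1]
grip_width: 0.0638
[ 0.004  -0.0002 -0.0025  0.0001 -0.0155 -0.0219] [ 37.4691  37.1178  95.6029 -50.9448  57.5529  32.7145]
```

```bash
python3 -m crank '[[0.003,0,-0.002,0,-0.0155,-0.022,-1],[0.003,0,-0.002,0,-0.0155,-0.022,-1],[0.003,0,-0.002,0,-0.0155,-0.022,-1]]'
python3 - <<'E'
from h import *
from place import *
a=snap('scene','s4'); b=snap('top','t4')
a=cv2.resize(a[180:320,90:270],None,fx=2.5,fy=2.5); b=cv2.resize(b[130:270,60:220],None,fx=2.5,fy=2.5)
cv2.imwrite('pics/c4.png',np.hstack([a,b])[:600,:850])
print(row(*toolfor([.526,.259,.15+.025],-50)),row(*toolfor([.526,.259,.025],-50)))
E
```

```text
time: 5.52
position: [0.5055, 0.2813, 0.1755]
tool_rot: [0.705, -0.035, 0.522, -0.479]
ft_force: [0.1, 0.0, -0.6]
grip_width: 0.0634
[-0.0073 -0.0024  0.002   0.0008 -0.0027 -0.0016] [-0.2182  0.2109  0.      0.0008 -0.0027 -0.0016]
```

View pics/c4.png

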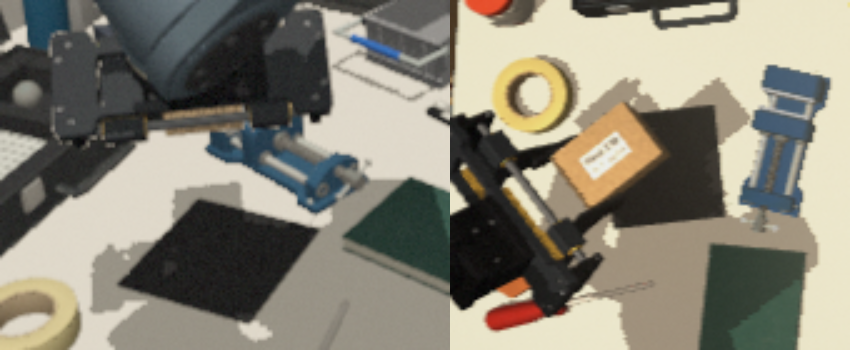

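The lid and its label face up over the mat (top view, label at (603,157) in the crop). Now lowering.

```bash
python3 -m crank '[[-0.06,0.05,0,0,0,0,-1],[-0.12,0.11,0,0.001,-0.003,-0.001,-1],[-0.17,0.163,0,0.001,-0.003,-0.001,-1],[-0.2,0.193,0,0.001,-0.003,-0.001,-1],[-0.21,0.203,0,0.001,-0.003,-0.001,-1],[-0.21,0.203,0,0.001,-0.003,-0.001,-1]]'
python3 - <<'E'
from h import *
from place import *
print(row(*toolfor([.526,.259,.023],-50)))
E
```

```text
time: 6.38
position: [0.5051, 0.2847, 0.0308]
tool_rot: [0.706, -0.03, 0.521, -0.48]
ft_force: [1.3, -0.5, -0.7]
grip_width: 0.064
[-0.011   0.0114 -0.0009 -0.0005  0.0006 -0.0004]
```

```bash
python3 -m crank '[[-0.005,0.006,-0.001,0,0,0,-1],[-0.008,0.009,-0.001,0,0,0,-1],[-0.009,0.01,-0.001,0,0,0,-1],[-0.009,0.01,-0.001,0,0,0,-1]]'
```

```text
time: 6.88
position: [0.5043, 0.2848, 0.0237]
tool_rot: [0.706, -0.029, 0.52, -0.48]
ft_force: [-0.1, 0.1, -0.6]
grip_width: 0.0642
```

```bash
python3 -m crank '[[-0.002,0.002,0,0,0,0,-1],[-0.002,0.002,0,0,0,0,-1]]'
```

```text
time: 7.12
position: [0.5043, 0.2847, 0.0221]
tool_rot: [0.706, -0.03, 0.52, -0.48]
ft_force: [-1.0, 0.4, -1.7]
grip_width: 0.0637
```

```bash
python3 -m crank '[[-0.002,0.002,0,0,0,0,-1],[-0.002,0.002,0,0,0,0,-1]]'
```

```text
time: 7.38
position: [0.5045, 0.2846, 0.0219]
tool_rot: [0.706, -0.029, 0.52, -0.479]
ft_force: [-2.5, 1.2, 5.7]
grip_width: 0.0638
```

```bash
python3 -m crank '[[0,0,0,0,0,0,1],[0,0,0,0,0,0,1],[0,0,0,0,0,0,1],[0,0,0,0,0,0,1],[0,-0.06,0,0,0,0,1],[0,-0.15,0,0,0,0,1],[0,-0.25,0,0,0,0,1],[-0.1,-0.35,0,0,0,0,1],[-0.2,-0.35,0,0,0,0,1]]'
python3 - <<'E'
from h import *
b=snap('top','t5'); c=b[130:270,60:260]
cv2.imwrite('pics/c5.png',cv2.resize(c,None,fx=4,fy=4)[:600])
for q in blobs(b,(8,90,120),(20,255,255),(110,160,190,235),50):
    P=[plane('top',*p,0.043) for p in cv2.boxPoints(q[2])]; print('box',q,np.array(P),np.mean(P,0),[np.linalg.norm(P[i]-P[(i+1)%4]) for i in range(4)])
E
```

```text
time: 8.5
position: [0.3784, 0.4366, 0.0767]
tool_rot: [0.703, -0.03, 0.521, -0.483]
ft_force: [0.7, 0.3, -0.4]
grip_width: 0.0868
box (array([140.4754, 196.2462]), np.int32(589), ((140.3048858642578, 196.256103515625), (22.957542419433594, 32.327972412109375), 51.34019470214844)) [[0.5198 0.3152 0.043 ]
 [0.5778 0.2472 0.043 ]
 [0.5286 0.205  0.043 ]
 [0.4711 0.2729 0.043 ]] [0.5243 0.2601 0.043 ] [np.float64(0.08935131012208372), np.float64(0.06478942529225082), np.float64(0.08900049217111154), np.float64(0.06462050798546988)]
```

View pics/c5.png

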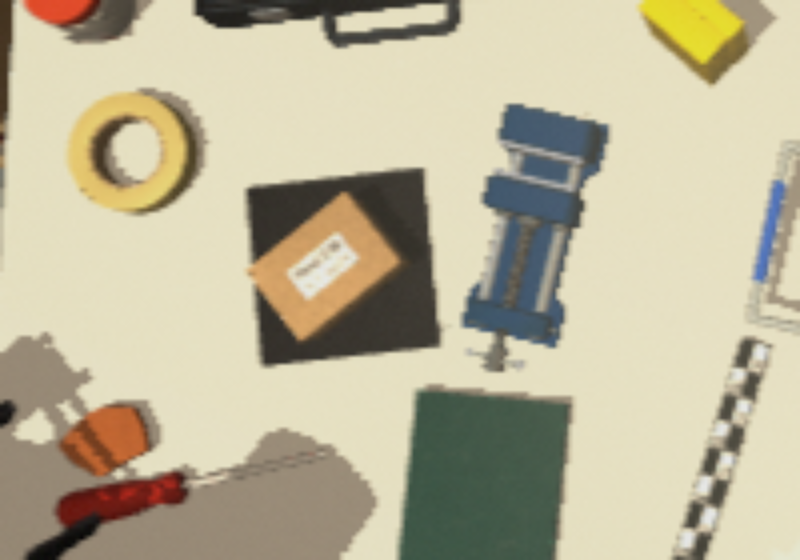

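The box lies flat, lid up, at (0.524,0.260), which is 2 mm from the mat centre. The tool ended low at z=0.077 because I had the sign of the x shift wrong, but nothing was touched. I'll raise it, then head for the left bar.

Run:
```python
from h import *
from rig import robot
o=robot.get_obs(); print(np.degrees(o['q'])); print('up .2',row(o['position']+[0,0,.2]))
yc=np.array([.1795,.9838,0])
for s in (1,-1):
    Rd=toolR([0,0,-1],s*yc); print(s,row([.554,-.05,.25],Rd), 'after up', row(np.array([.554,-.05,.05])+[0,0,.0],Rd))
# distance rest of desk
```

```text
[ 57.9739  50.78    87.6371 -46.8045  66.6945  46.5427]
up .2 [ 0.2804 -0.2853  0.0009  0.      0.      0.    ]
1 [ 0.9502  0.4264 -0.3607  0.0835 -0.2061  0.2377] after up [ 0.6698  0.7116 -0.3616  0.0835 -0.2061  0.2377]
-1 [ 0.9502  0.4264 -0.3607 -0.3004  0.7333  0.1056] after up [ 0.6698  0.7116 -0.3616 -0.3004  0.7333  0.1056]
```

```bash
python3 -m crank '[[0.07,-0.07,0,0,0,0,1],[0.15,-0.15,0,0,0,0,1],[0.23,-0.23,0,0,0,0,1],[0.29,-0.27,0,0,0,0,1],[0.35,-0.2,-0.04,0.01,-0.03,0.04,1],[0.43,-0.12,-0.08,0.02,-0.06,0.07,1],[0.51,-0.04,-0.13,0.035,-0.09,0.1,1],[0.59,0.05,-0.17,0.05,-0.12,0.13,1],[0.67,0.13,-0.21,0.06,-0.14,0.16,1],[0.75,0.21,-0.25,0.07,-0.17,0.2,1]]'
python3 - <<'E'
from h import *
yc=np.array([.1795,.9838,0]); Rd=toolR([0,0,-1],yc); print(row([.554,-.05,.25],Rd))
E
```

```text
time: 9.8
position: [0.4818, 0.1438, 0.263]
tool_rot: [0.727, -0.061, 0.185, -0.659]
ft_force: [0.2, -0.3, -0.2]
grip_width: 0.0868
[ 0.2576  0.096  -0.3101  0.0255 -0.0543  0.0582]
```

```bash
python3 -m crank '[[0.06,0.02,-0.07,0.006,-0.013,0.014,0],[0.12,0.05,-0.15,0.012,-0.026,0.03,-0.1],[0.19,0.07,-0.23,0.02,-0.04,0.045,-0.1],[0.2576,0.096,-0.31,0.0255,-0.0543,0.058,-0.1],[0.2576,0.096,-0.31,0.0255,-0.0543,0.058,-0.1],[0.2576,0.096,-0.31,0.0255,-0.0543,0.058,-0.1]]'
python3 - <<'E'
from h import *
from rig import robot
s=snap('scene','s6'); b=snap('top','t6')
cv2.imwrite('pics/c6.png',np.hstack([cv2.resize(s[100:250,180:360],None,fx=2.2,fy=2.2),cv2.resize(b[130:280,180:360],None,fx=2.2,fy=2.2)]))
for i in blobs(b,(105,120,100),(125,255,255),(225,150,350,240))+blobs(s,(105,120,80),(125,255,255),(215,140,335,220)): print(i)
yc=np.array([.1795,.9838,0]); Rd=toolR([0,0,-1],yc); print(row([.554,-.05,.25],Rd),np.degrees(robot.get_obs()['q']))
E
```

```text
time: 10.55
position: [0.5533, -0.0482, 0.2499]
tool_rot: [0.704, -0.064, 0.065, -0.704]
ft_force: [0.0, 0.9, 0.0]
grip_width: 0.0411
(array([335.68, 205.32]), np.int32(50), ((335.7884521484375, 205.0576934814453), (1.9611608982086182, 24.514514923095703), 11.309932708740234))
(array([290.6389, 172.6389]), np.int32(36), ((290.20001220703125, 172.40000915527344), (17.076295852661133, 1.897365927696228), 18.434947967529297))
(array([239.7541, 198.2295]), np.int32(61), ((239.49998474121094, 198.00001525878906), (19.79924964904785, 3.249107837677002), 23.96249008178711))
[ 0.0025  0.0007 -0.0056  0.0003 -0.0002  0.0008] [-16.3698  23.8392  91.3959  -0.0425  64.6175 -95.9721]
```

View pics/c6.png

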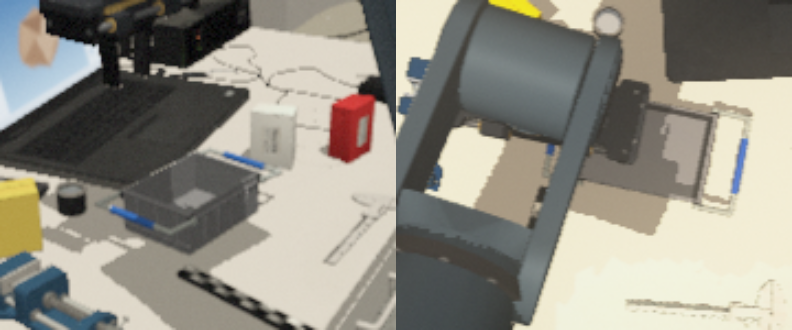

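Run:
```python
from h import *
bt=(335.7,205.1); print(tri(bt,(290.64,172.64)))
yc=np.array([.1795,.9838,0]); Rd=toolR([0,0,-1],yc)
print(row([.554,-.0502,.10],Rd)); print(row([.554,-.0502,.058],Rd))
```

```text
(array([ 0.5117, -0.2807,  0.0463]), np.float64(0.0002545383589863588))
[ 0.0019  0.3007 -0.0057  0.0003 -0.0002  0.0008]
[ 0.0017  0.3847 -0.0056  0.0003 -0.0002  0.0008]
```

```bash
python3 -m crank '[[0,0.1,-0.0056,0,0,0,-0.3],[0.0017,0.2,-0.0056,0,0,0.001,-0.3],[0.0017,0.29,-0.0056,0,0,0.001,-0.3],[0.0017,0.3,-0.0056,0,0,0.001,-0.3]]' 8
python3 - <<'E'
from h import *
s=snap('scene','s7'); b=snap('top','t7')
cv2.imwrite('pics/c7.png',np.hstack([cv2.resize(s[140:230,190:310],None,fx=3.3,fy=3.3),cv2.resize(b[140:230,220:340],None,fx=3.3,fy=3.3)]))
print(row([.554,-.0502,.058]))
E
```

```text
time: 11.15
position: [0.5524, -0.0493, 0.0982]
tool_rot: [-0.704, 0.066, -0.061, 0.704]
ft_force: [0.9, 0.5, 0.5]
grip_width: 0.0306
[-0.0024  0.086   0.0002  0.      0.      0.    ]
```

View pics/c7.png

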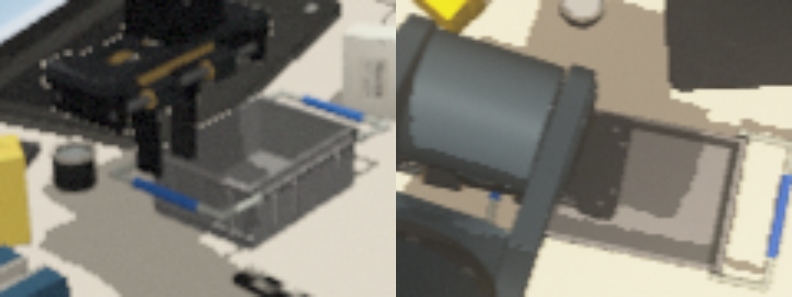

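The fingers are poised either side of the left blue bar (scene crop (150,150)/(183,130), bar at (165,193)). I'll descend and pinch.

```bash
python3 -m crank '[[-0.002,0.05,0,0,0,0,-0.3],[-0.002,0.086,0,0,0,0,-0.3],[-0.002,0.086,0,0,0,0,-0.3],[-0.002,0.086,0,0,0,0,-1],[-0.002,0.086,0,0,0,0,-1],[-0.002,0.086,0,0,0,0,-1],[-0.002,0.086,0,0,0,0,-1]]' 8
python3 - <<'E'
from h import *
s=snap('scene','s8')
cv2.imwrite('pics/c8.png',cv2.resize(s[140:230,190:310],None,fx=5,fy=5))
E
```

```text
time: 12.12
position: [0.5549, -0.0512, 0.0581]
tool_rot: [0.705, -0.064, 0.065, -0.704]
ft_force: [1.0, 2.5, -0.4]
grip_width: 0.009
```

View pics/c8.png

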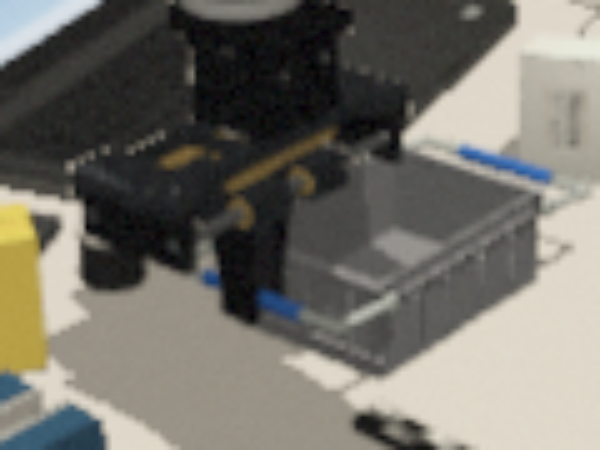

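```bash
python3 -m crank '[[0,-0.013,-0.002,0,0,0,-1],[0,-0.028,-0.008,0,0,0,-1],[0,-0.0527,-0.025,0,0,0,-1],[0,-0.07,-0.05,0,0,0,-1],[0,-0.078,-0.079,0,0,0,-1],[0,-0.075,-0.1095,0,0,0,-1],[0,-0.0625,-0.137,0,0,0,-1],[0,-0.041,-0.1585,0,0,0,-1],[0,-0.041,-0.1585,0,0,0,-1]]'
python3 - <<'E'
from h import *
s=snap('scene','s9')
cv2.imwrite('pics/c9.png',cv2.resize(s[140:230,190:310],None,fx=5,fy=5))
E
```

```text
time: 13.3
position: [0.5397, -0.1317, 0.0773]
tool_rot: [0.705, -0.064, 0.065, -0.703]
ft_force: [-1.8, -5.0, 2.2]
grip_width: 0.0097
```

View pics/c9.png

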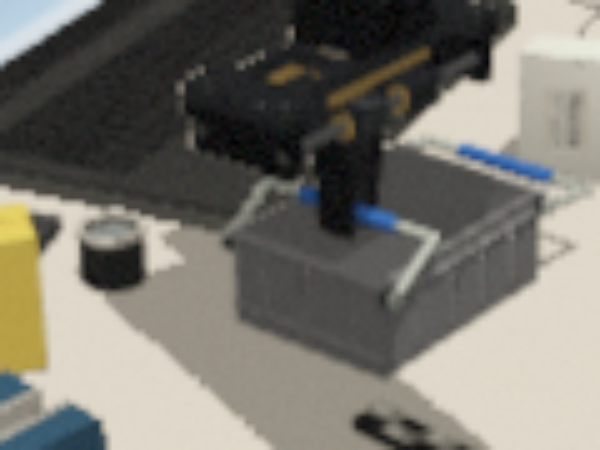

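```bash
python3 -m crank '[[0,0.014,-0.008,0,0,0,-1],[0,0.026,-0.0125,0,0,0,-1],[0,0.03,-0.013,0,0,0,-1],[0,0.03,-0.013,0,0,0,-1]]'
```

```text
time: 13.85
position: [0.5391, -0.1364, 0.0636]
tool_rot: [0.705, -0.064, 0.065, -0.703]
ft_force: [-2.2, -4.5, 6.7]
grip_width: 0.0097
```

```bash
python3 -m crank '[[0,0,0,0,0,0,-0.3],[0,0,0,0,0,0,-0.3],[0,0,0,0,0,0,-0.3],[0,-0.06,0,0,0,0,-0.3],[0,-0.16,0,0,0,0,-0.3],[0,-0.28,0,0,0,0,-0.3],[0,-0.3,-0.1,0,0,0,-0.3],[0,-0.3,-0.2,0,0,0,-0.3],[0,-0.3,-0.28,0,0,0,-0.3],[0,-0.3,-0.28,0,0,0,-0.3]]'
python3 - <<'E'
from h import *
s=snap('scene','s10'); b=snap('top','t10')
cv2.imwrite('pics/c10.png',np.hstack([cv2.resize(s[140:230,190:310],None,fx=3.3,fy=3.3),cv2.resize(b[140:230,220:340],None,fx=3.3,fy=3.3)]))
bt=blobs(b,(105,120,80),(125,255,255),(225,150,350,240),10);bs=blobs(s,(105,120,80),(125,255,255),(215,140,335,220),10)
for i in bt+bs: print(i)
for i in bt:
  for j in bs: print(tri(i[0],j[0]))
E
```

```text
time: 15.1
position: [0.513, -0.276, 0.2132]
tool_rot: [0.705, -0.065, 0.066, -0.703]
ft_force: [-0.1, 1.4, 0.2]
grip_width: 0.0303
(array([290.3429, 172.2   ]), np.int32(35), ((290.4199523925781, 172.2562255859375), (18.015810012817383, 1.7896499633789062), 17.35402488708496))
(array([260.2 , 184.15]), np.int32(60), ((259.95001220703125, 184.14999389648438), (19.606117248535156, 2.8460497856140137), 18.43494987487793))
```

View pics/c10.png

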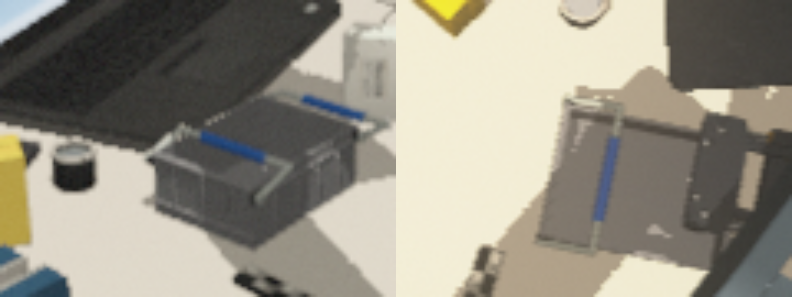

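Run:
```python
from h import *
b=cv2.imread('pics/t10.png')
bt=blobs(b,(105,90,60),(128,255,255),(265,170,300,215),10)
for i in bt: print(i,tri(i[0],(260.2,184.15)),plane('top',*i[0],.0635))
yc=np.array([.1805,.9836,0]); print(np.array([.5331,-.1655,.0635])+.032*yc)
# right bar
print(tri((335.7,205.1),(290.34,172.2)))
```

```text
(array([283.3 , 193.98]), np.int32(50), ((283.3236389160156, 193.96287536621094), (1.957099437713623, 24.515247344970703), 11.888657569885254)) (array([ 0.5383, -0.1355,  0.0648]), np.float64(0.0007666735532792748)) [ 0.5381 -0.1357  0.0635]
[ 0.5389 -0.134   0.0635]
(array([ 0.512 , -0.2802,  0.0479]), np.float64(0.0006365048115124373))
```

The left bar triangulates to (0.538,−0.1355,0.065), against an expected (0.539,−0.134,0.0635) when fully in. Now the right bar.

Run:
```python
from h import *
yc=np.array([.1805,.9836,0]); Rd=toolR([0,0,-1],yc)
print(row([.5118,-.2804,.0505],Rd)); print(row([.5118,-.2804,.095],Rd))
```

```text
[ 0.0007  0.3249 -0.0153 -0.     -0.0006 -0.0001]
[ 0.0007  0.2359 -0.0153 -0.     -0.0006 -0.0001]
```

```bash
python3 -m crank '[[0,0.08,-0.015,0,0,0,-0.3],[0,0.17,-0.015,0,0,0,-0.3],[0,0.236,-0.015,0,0,0,-0.3],[0,0.236,-0.015,0,0,0,-0.3]]' 8
python3 - <<'E'
from h import *
s=snap('scene','s11');cv2.imwrite('pics/c11.png',cv2.resize(s[120:230,220:340],None,fx=5,fy=5)); print(row([.5118,-.2804,.0505]))
E
```

```text
time: 15.7
position: [0.5105, -0.2778, 0.0929]
tool_rot: [-0.703, 0.066, -0.062, 0.705]
ft_force: [0.0, -0.3, 1.0]
grip_width: 0.0308
[ 0.0008  0.0885 -0.0029  0.      0.      0.    ]
```

View pics/c11.png

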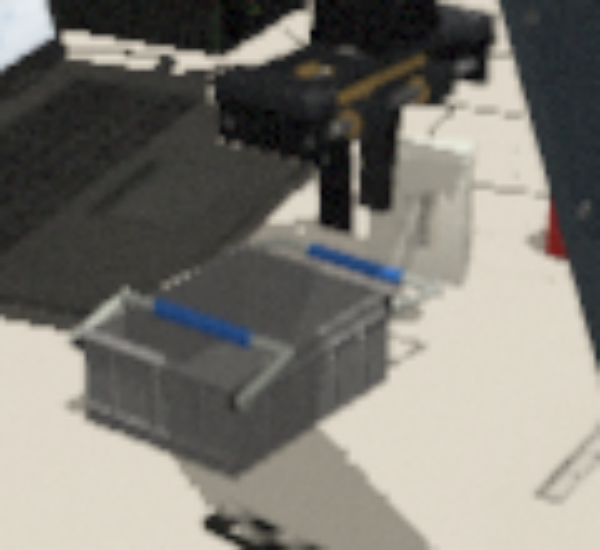

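```bash
python3 -m crank '[[0,0.05,-0.003,0,0,0,-0.3],[0,0.088,-0.003,0,0,0,-0.3],[0,0.088,-0.003,0,0,0,-0.3],[0,0.088,-0.003,0,0,0,-1],[0,0.088,-0.003,0,0,0,-1],[0,0.088,-0.003,0,0,0,-1],[0,0.088,-0.003,0,0,0,-1]]' 8
python3 - <<'E'
from h import *
s=snap('scene','s12');cv2.imwrite('pics/c12.png',cv2.resize(s[120:230,220:340],None,fx=4,fy=4))
E
```

```text
time: 16.62
position: [0.5123, -0.2828, 0.052]
tool_rot: [0.705, -0.064, 0.065, -0.703]
ft_force: [0.7, -0.7, 0.1]
grip_width: 0.0095
```

View pics/c12.png

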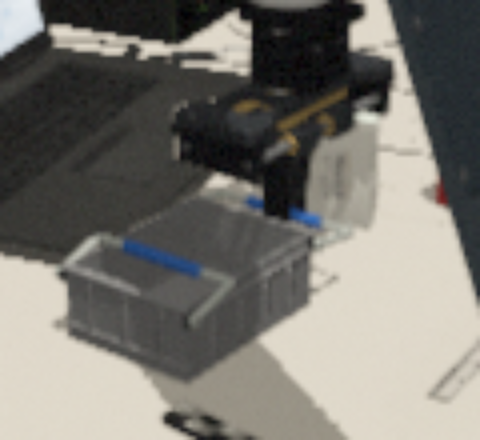

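```bash
python3 -m crank '[[0,-0.024,0.001,0,0,0,-1],[0,-0.046,0.008,0,0,0,-1],[0,-0.071,0.025,0,0,0,-1],[0,-0.088,0.05,0,0,0,-1],[0,-0.096,0.079,0,0,0,-1],[0,-0.0935,0.1095,0,0,0,-1],[0,-0.081,0.137,0,0,0,-1],[0,-0.059,0.1585,0,0,0,-1],[0,-0.059,0.1585,0,0,0,-1]]'
```

```text
time: 17.8
position: [0.5262, -0.2018, 0.0798]
tool_rot: [-0.703, 0.065, -0.064, 0.705]
ft_force: [1.9, 5.9, 2.3]
grip_width: 0.0095
```

```bash
python3 -m crank '[[0,0.014,0.008,0,0,0,-1],[0,0.026,0.0125,0,0,0,-1],[0,0.03,0.013,0,0,0,-1],[0,0.03,0.013,0,0,0,-1]]'
python3 - <<'E'
from h import *
s=snap('scene','s13');cv2.imwrite('pics/c13.png',cv2.resize(s[120:230,220:340],None,fx=4,fy=4))
E
```

```text
time: 18.3
position: [0.5272, -0.1978, 0.0661]
tool_rot: [0.704, -0.064, 0.065, -0.704]
ft_force: [0.3, 3.9, 6.6]
grip_width: 0.0094
```

View pics/c13.png

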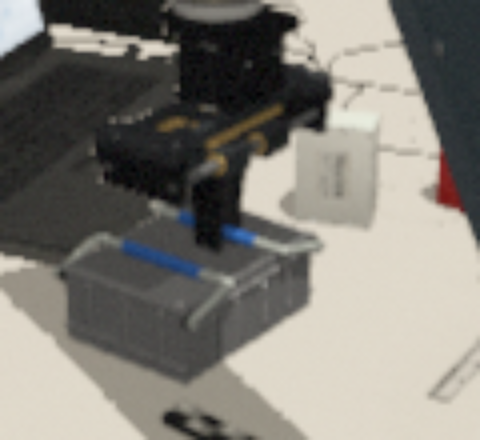

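```bash
python3 -m crank '[[0,0.003,0,0,0,0,-1],[0,0,0,0,0,0,-0.3],[0,0,0,0,0,0,-0.3],[0,0,0,0,0,0,-0.3],[0,-0.06,0,0,0,0,-0.3],[0,-0.16,0,0,0,0,-0.3],[0,-0.28,0,0,0,0,0],[0,-0.32,0.1,0,0,0,1],[0,-0.35,0.22,0,0,0,1],[0,-0.35,0.34,0,0,0,1]]'
python3 - <<'E'
from h import *
s=snap('scene','s14'); b=snap('top','t14')
cv2.imwrite('pics/c14.png',np.hstack([cv2.resize(s[140:230,190:310],None,fx=3.3,fy=3.3),cv2.resize(b[140:230,220:340],None,fx=3.3,fy=3.3)]))
bt=blobs(b,(105,90,60),(128,255,255),(240,150,350,240),10);bs=blobs(s,(105,90,60),(128,255,255),(215,140,335,220),10)
for i in bt+bs: print(i)
for i in bt:
  for j in bs: print(tri(i[0],j[0]))
E
```

```text
time: 19.6
position: [0.5591, -0.0296, 0.2421]
tool_rot: [0.705, -0.063, 0.066, -0.703]
ft_force: [-0.1, 0.2, -0.6]
grip_width: 0.0626
(array([282.7681, 193.7536]), np.int32(69), ((282.7115478515625, 193.9423065185547), (2.5495095252990723, 24.71063232421875), 11.309932708740234))
(array([305.8415, 198.7561]), np.int32(82), ((305.87060546875, 198.5823516845703), (3.2539572715759277, 25.489330291748047), 12.528807640075684))
(array([273.9714, 176.5143]), np.int32(70), ((273.70001220703125, 176.39999389648438), (19.28989028930664, 3.4785051345825195), 18.43494987487793))
(array([259.625, 184.125]), np.int32(64), ((259.7500305175781, 184.25), (19.28989028930664, 3.1622774600982666), 18.434947967529297))
(array([ 0.5194, -0.1415,  0.0915]), np.float64(0.03858168818000756))
(array([ 0.539 , -0.1339,  0.0654]), np.float64(0.0012058046624570506))
(array([ 0.5263, -0.1967,  0.0655]), np.float64(7.866224649587402e-05))
(array([ 0.5463, -0.1888,  0.0398]), np.float64(0.042624126271529644))
```

View pics/c14.png

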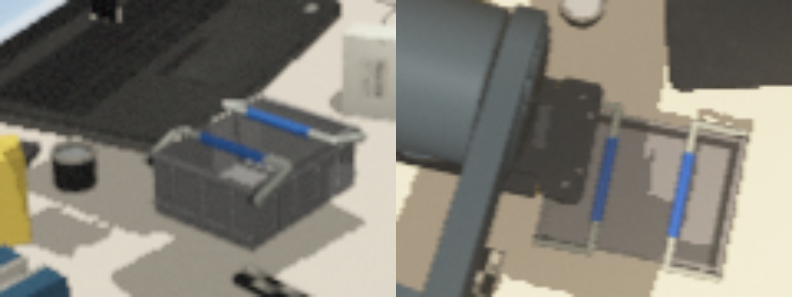

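Both bars are in: 64.1 mm apart (64 expected), at equal height, centred on (0.5327,−0.1653). Now I'll regrasp the box from above.

Run:
```python
from h import *
Rd=toolR([0,0,-1],[.759,.651,0]); print(row([.5243,.2601,.20],Rd))
```

```text
[-0.1661  0.0819  0.5498 -0.0003  0.2183  0.0001]
```

```bash
python3 -m crank '[[-0.02,0,0.08,0,0.04,0,1],[-0.05,0,0.18,0,0.08,0,1],[-0.09,0,0.29,0,0.13,0,1],[-0.12,0,0.4,0,0.17,0,1],[-0.15,0.02,0.5,0,0.2,0,1],[-0.166,0.08,0.55,0,0.218,0,1],[-0.166,0.08,0.55,0,0.218,0,1],[-0.166,0.08,0.55,0,0.218,0,1]]'
python3 - <<'E'
from h import *
s=snap('scene','s15');cv2.imwrite('pics/c15.png',cv2.resize(s[180:320,90:270],None,fx=4,fy=4))
Rd=toolR([0,0,-1],[.759,.651,0]); print(row([.5243,.2601,.024],Rd))
E
```

```text
time: 20.7
position: [0.5269, 0.2538, 0.2003]
tool_rot: [0.642, -0.296, 0.298, -0.641]
ft_force: [0.4, 0.4, 0.5]
grip_width: 0.0871
[-0.0146  0.3536  0.0037 -0.0001 -0.0019  0.0008]
```

View pics/c15.png

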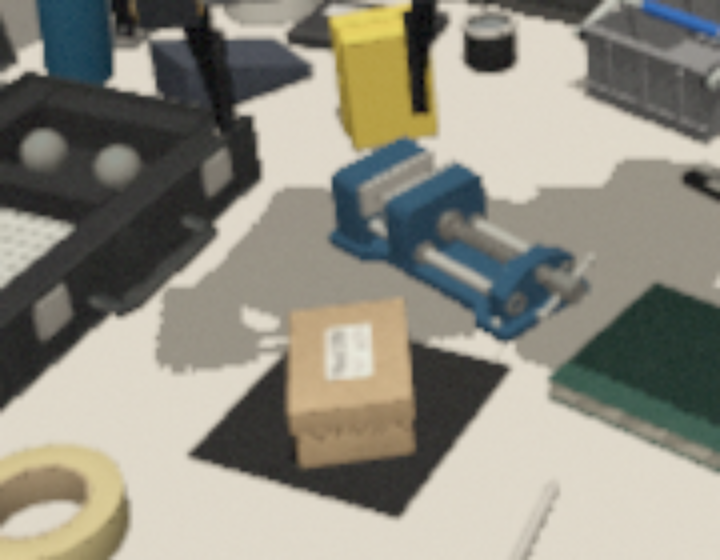

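```bash
python3 - <<'E'
from h import *
P=[plane('scene',90+u/4,180+v/4,.043) for u,v in ((290,310),(405,299),(413,398),(287,412))]; print(np.array(P),np.mean(P,0))
E
python3 -m crank '[[-0.0146,0.06,0.0037,0,-0.002,0.001,1],[-0.0146,0.16,0.0037,0,-0.002,0.001,1],[-0.0146,0.23,0.0037,0,-0.002,0.001,1],[-0.0146,0.24,0.0037,0,-0.002,0.001,1]]'
python3 - <<'E'
from h import *
Rd=toolR([0,0,-1],[.759,.651,0]); print(row([.5243,.2601,.024],Rd))
s=snap('scene','s16'); b=snap('top','t16')
cv2.imwrite('pics/c16.png',np.hstack([cv2.resize(s[180:320,90:270],None,fx=2.2,fy=2.2),cv2.resize(b[130:270,80:260],None,fx=2.2,fy=2.2)]))
E
```

```text
[[0.5766 0.2462 0.043 ]
 [0.526  0.2073 0.043 ]
 [0.4698 0.2744 0.043 ]
 [0.5201 0.3143 0.043 ]] [0.5231 0.2606 0.043 ]
time: 21.25
position: [0.5226, 0.2598, 0.0789]
tool_rot: [0.643, -0.297, 0.294, -0.642]
ft_force: [-0.7, 0.0, -0.0]
grip_width: 0.0869
[ 0.0021  0.1098  0.0035  0.0012 -0.0002 -0.0009]
```

View pics/c16.png

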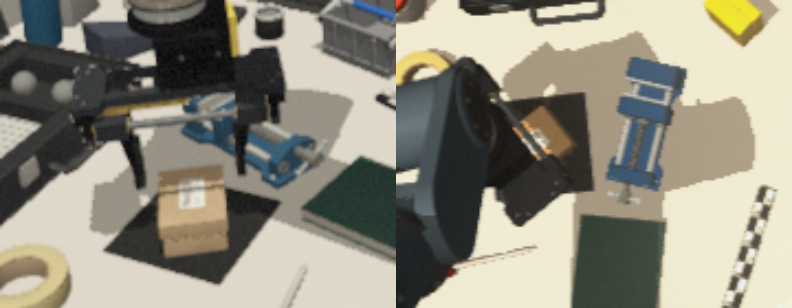

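```bash
python3 -m crank '[[0.002,0.05,0.0035,0.001,0,-0.001,1],[0.002,0.1,0.0035,0.001,0,-0.001,1],[0.002,0.11,0.0035,0.001,0,-0.001,1],[0.002,0.11,0.0035,0.001,0,-0.001,1],[0.002,0.11,0.0035,0.001,0,-0.001,-1],[0.002,0.11,0.0035,0.001,0,-0.001,-1],[0.002,0.11,0.0035,0.001,0,-0.001,-1],[0.002,0.11,0.0035,0.001,0,-0.001,-1]]' 25
```

```text
time: 22.35
position: [0.525, 0.262, 0.0257]
tool_rot: [-0.642, 0.294, -0.296, 0.643]
ft_force: [-1.0, -0.1, 2.8]
grip_width: 0.0641
```

```bash
python3 -m crank '[[0,-0.04,0,0,0,0,-1],[0,-0.12,0,0,0,0,-1],[0,-0.22,0,0,0,0,-1],[0,-0.32,0,0,0,0,-1],[0,-0.4,0,0,0,0,-1],[0,-0.4,0,0,0,0,-1]]'
python3 - <<'E'
from h import *
b=snap('top','t17')
cv2.imwrite('pics/c17.png',cv2.resize(b[130:270,80:360],None,fx=2.8,fy=2.8))
hsv=b
Rd=toolR([0,0,-1],[.983,-.186,0]); print(row([.5327,-.1653,.2],Rd))
E
```

```text
time: 23.1
position: [0.5263, 0.2625, 0.2285]
tool_rot: [-0.64, 0.292, -0.298, 0.645]
ft_force: [0.2, -0.1, -2.1]
grip_width: 0.0638
[ 0.6584  0.0513 -0.5452 -0.0019  0.2856  0.0001]
```

View pics/c17.png

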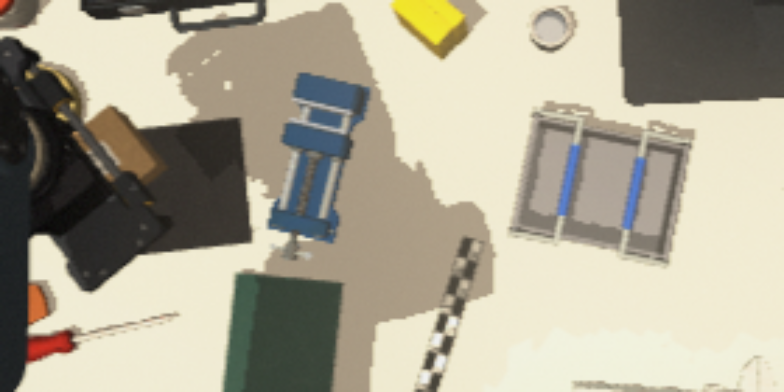

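Run:
```python
from h import *
b=cv2.imread('pics/t17.png'); c=[]
for i in blobs(b,(105,90,60),(128,255,255),(240,150,350,240),10):
    P=np.array([plane('top',*p,.0655) for p in cv2.boxPoints(i[2])]); e=max((P[1]-P[0],P[2]-P[1]),key=np.linalg.norm); print(i[0],plane('top',*i[0],.0655),np.degrees(np.arctan(e[1]/e[0])),np.linalg.norm(e)); c.append(plane('top',*i[0],.0655))
d=c[0]-c[1]; print((c[0]+c[1])/2,d,np.linalg.norm(d),np.degrees(np.arctan2(d[0],d[1])))
cv2.imwrite('pics/z17.png',cv2.resize(b[155:235,250:340],None,fx=7,fy=7,interpolation=cv2.INTER_CUBIC))
```

```text
[282.662  194.0845] [ 0.5376 -0.1339  0.0655] -10.756546361225503 0.06763686904796402
[305.9577 198.6761] [ 0.5266 -0.197   0.0655] -10.414252626963231 0.0690505202090206
[ 0.5321 -0.1655  0.0655] [0.011  0.0631 0.    ] 0.06403742839217061 9.914444973234007
```

View pics/z17.png

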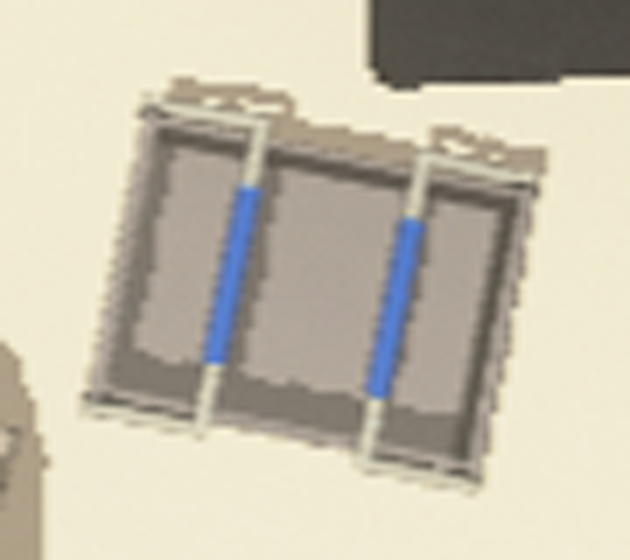

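```bash
python3 -m crank '[[0.04,0,-0.03,0,0.02,0,-1],[0.1,0,-0.08,0,0.05,0,-1],[0.18,0,-0.15,0,0.08,0,-1],[0.26,0,-0.22,0,0.11,0,-1],[0.34,0,-0.28,0,0.15,0,-1],[0.42,0,-0.35,0,0.18,0,-1],[0.5,0,-0.41,0,0.22,0,-1],[0.57,0,-0.47,0,0.25,0,-1],[0.63,0,-0.52,-0.001,0.27,0,-1],[0.658,0.05,-0.545,-0.002,0.2856,0,-1]]'
python3 - <<'E'
from h import *
Rd=toolR([0,0,-1],[.9836,-.1805,0]); print(row([.5323,-.1655,.17],Rd))
E
```

```text
time: 24.4
position: [0.5324, -0.1678, 0.1989]
tool_rot: [0.451, -0.545, 0.545, -0.449]
ft_force: [0.0, -0.0, -1.8]
grip_width: 0.0634
[-0.0046  0.0577 -0.001   0.0005 -0.0031  0.0007]
```

```bash
python3 -m crank '[[-0.003,0.02,-0.001,0.0005,-0.003,0.0007,-1],[-0.003,0.05,-0.001,0.0005,-0.003,0.0007,-1],[-0.003,0.06,-0.001,0.0005,-0.003,0.0007,-1],[-0.003,0.06,-0.001,0.0005,-0.003,0.0007,-1]]'
python3 - <<'E'
from h import *
Rd=toolR([0,0,-1],[.9836,-.1805,0]); print(row([.5323,-.1655,.0925],Rd))
s=snap('scene','s18'); b=snap('top','t18')
cv2.imwrite('pics/c18.png',np.hstack([cv2.resize(s[110:240,190:320],None,fx=3,fy=3),cv2.resize(b[130:260,230:360],None,fx=3,fy=3)]))
E
```

```text
time: 24.9
position: [0.5318, -0.1627, 0.1697]
tool_rot: [-0.454, 0.543, -0.541, 0.454]
ft_force: [0.2, 0.2, -2.0]
grip_width: 0.0638
[ 0.0054  0.1543  0.0022  0.0006  0.0016 -0.0003]
```

View pics/c18.png

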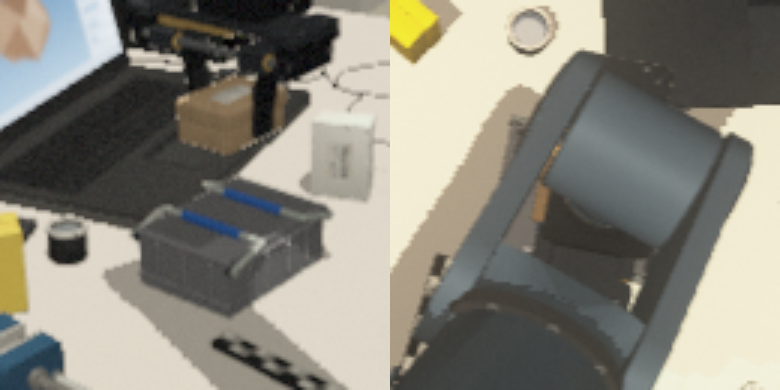

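```bash
python3 -m crank '[[0.003,0.04,0.001,0.0006,0.001,0,-1],[0.004,0.09,0.001,0.0006,0.001,0,-1],[0.004,0.13,0.001,0.0006,0.001,0,-1],[0.004,0.14,0.001,0.0006,0.001,0,-1],[0.004,0.14,0.001,0.0006,0.001,0,-1],[0.004,0.14,0.001,0.0006,0.001,0,-1]]'
python3 - <<'E'
from h import *
from rig import robot
Rd=toolR([0,0,-1],[.9836,-.1805,0]); print(row([.5323,-.1655,.091],Rd),robot.get_obs()['ft_force'])
E
```

```text
time: 25.75
position: [0.5327, -0.1661, 0.101]
tool_rot: [0.452, -0.542, 0.544, -0.453]
ft_force: [0.3, 0.7, -1.8]
grip_width: 0.0639
[-0.001   0.0199 -0.0011 -0.001   0.0002 -0.    ] [ 0.2669  0.6617 -1.7925]
```

```bash
python3 -m crank '[[-0.001,0.008,-0.001,-0.001,0,0,-1],[-0.001,0.014,-0.001,-0.001,0,0,-1],[-0.001,0.016,-0.001,-0.001,0,0,-1],[-0.001,0.016,-0.001,-0.001,0,0,-1]]'
```

```text
time: 26.25
position: [0.5315, -0.1651, 0.0918]
tool_rot: [-0.453, 0.544, -0.542, 0.452]
ft_force: [-1.2, 0.3, -1.7]
grip_width: 0.0636
```

```bash
python3 -m crank '[[0,0.002,0,0,0,0,-1],[0,0.003,0,0,0,0,-1],[0,0.003,0,0,0,0,-1]]'
```

```text
time: 26.62
position: [0.5317, -0.1652, 0.0911]
tool_rot: [-0.453, 0.544, -0.543, 0.453]
ft_force: [-0.7, 1.4, 4.8]
grip_width: 0.0639
```

Contact came at TCP z=0.0911, against 0.0912 predicted. Releasing.

```bash
python3 -m crank '[[0,0,0,0,0,0,-1],[0,-0.001,0,0,0,0,0.6],[0,-0.001,0,0,0,0,1],[0,-0.001,0,0,0,0,1],[0,-0.001,0,0,0,0,1],[0,-0.04,0,0,0,0,1],[0,-0.12,0,0,0,0,1],[0,-0.22,0,0,0,0,1],[0,-0.34,0,0,0,0,1],[0,-0.34,0,0,0,0,1]]'
python3 - <<'E'
from h import *
from rig import robot
o=robot.get_obs(); print(o['position'],row(o['position']+[-.05,.35,.0]))
s=snap('scene','s19');cv2.imwrite('pics/c19.png',cv2.resize(s[130:240,200:320],None,fx=5,fy=5))
E
```

```text
time: 27.88
position: [0.5349, -0.1668, 0.2657]
tool_rot: [0.452, -0.54, 0.546, -0.454]
ft_force: [0.8, 0.3, -0.1]
grip_width: 0.087
[ 0.5349 -0.1668  0.2657] [-0.6706 -0.0041 -0.2242  0.      0.      0.    ]
```

View pics/c19.png

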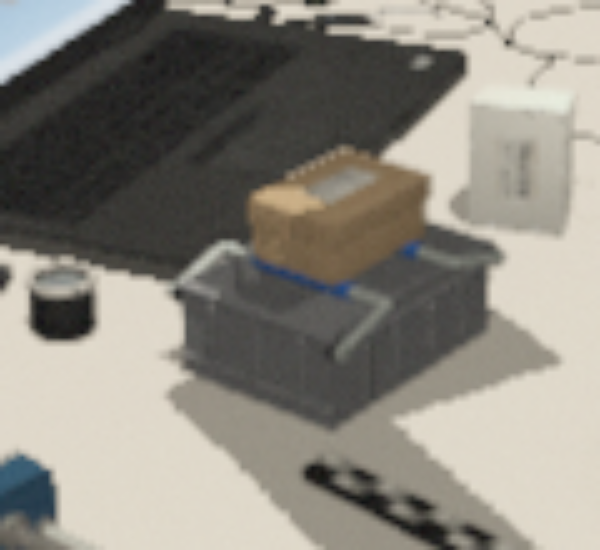

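The box rests lid up on the bars. I'll move the arm aside so the top camera can see it.

```bash
python3 -m crank '[[-0.08,0,-0.03,0,0,0,1],[-0.18,0,-0.06,0,0,0,1],[-0.3,0,-0.1,0,0,0,1],[-0.42,0,-0.14,0,0,0,1],[-0.54,0,-0.18,0,0,0,1],[-0.65,0,-0.22,0,0,0,1],[-0.65,0,-0.22,0,0,0,1]]'
python3 - <<'E'
from h import *
b=snap('top','t20');cv2.imwrite('pics/c20.png',cv2.resize(b[150:240,240:350],None,fx=6,fy=6,interpolation=cv2.INTER_CUBIC))
for q in blobs(b,(8,80,100),(22,255,255),(250,160,340,230),80):
    P=[plane('top',*p,0.1085) for p in cv2.boxPoints(q[2])]; print(np.array(P),np.mean(P,0),[np.linalg.norm(P[i]-P[(i+1)%4]) for i in range(4)])
    e=max((P[1]-P[0],P[2]-P[1]),key=np.linalg.norm); print(np.degrees(np.arctan(e[0]/e[1])))
E
```

```text
time: 28.8
position: [0.4794, 0.1778, 0.259]
tool_rot: [-0.456, 0.543, -0.54, 0.453]
ft_force: [0.5, 0.0, -0.2]
grip_width: 0.0871
[[ 0.5077 -0.1159  0.1085]
 [ 0.5708 -0.1278  0.1085]
 [ 0.5542 -0.2163  0.1085]
 [ 0.4913 -0.2041  0.1085]] [ 0.531  -0.166   0.1085] [np.float64(0.06420287233539052), np.float64(0.09004501518223412), np.float64(0.06402693895785554), np.float64(0.08966546485813687)]
10.596268468865896
```

View pics/c20.png

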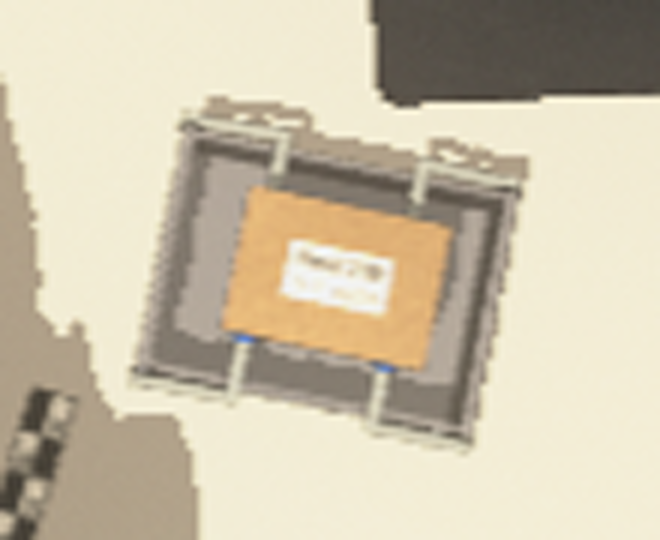

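The box is at (0.531,−0.166), 1.4 mm from the bar centre, and its yaw agrees with the crate's within about 0.5°. Handing in.

```bash
python3 -c "
from rig import robot
print(robot.hand_in())"
```

```text
the job is handed in; nothing more can be done
None
```

The job is done and handed in, with the box lying flat, lid up, on the two swung-in bars. It took about 29 s of the 72 s allowed.

**What I did:**
- I took the box out of the crate with a 45° tilted grip and turned it flat in the air. I set it lid up on the mat, about 2 mm from the centre, and let go.
- I pinched each blue sleeve and swung both bail arms in to their stops.
- I took the box again from straight above and laid it on the bars.

**Last checks:**
- **Bars:** they were 64.0 mm apart (64 expected) at equal height, measured at 65.5 mm against a nominal 63.5 mm. That is within the calibration error, and I felt 6–7 N against each stop.
- **Box:** it came to rest at the predicted height and lies 1.4 mm from the bar centre. Its long side agrees with the crate's to within about 0.5°, and the label faces up.
- **Robot:** the gripper was open and well clear at hand-in.

**One slip:** after letting go on the mat I retreated with a wrong sign, so the tool dipped to 77 mm above the desk off to the side. It showed no contact force, and the picture showed nothing disturbed.

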